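Snug a straightedge under a jig clamp and hold it a quarter turn slack

ROBOT

A 6-joint arm with a two-finger parallel gripper is mounted at the origin on the work surface. World frame = base frame: x ahead of the robot, y to its left, z up, the work surface at z = 0. Lengths are in m, angles in degrees, forces in N, time in s.
With the tool pointing down it reaches from about 0.375 to 0.9 m from the base axis. Payload 3.1 kg.
Tool frame: the origin (TCP) lies on the centre line of the jaws, within the pads' length; the fingertips stand 8 mm ahead of it and the grasp point (between the pads) lies 11 mm behind it; z points along the fingers, y is the line along which they close (so a half turn about z gives the same grasp; the last joint's range is limited). The gripper opens to 87 mm and grips with 3 to 60 N. Pads are 19 mm wide; open, the fingers measure 117 mm over their backs; the gripper's body (75 mm by 190 mm) begins 51 mm behind the grasp point.
Start: joints at [53.199, 30.224, 82.088, -0, 67.689, -10.227], TCP at [0.28, 0.559, 0.231] pointing down, gripper open.
Joint ranges: [-176.69, 176.69], [-43.24, 126.21], [12.49, 139.97], [-82, 262], [0, 151.66], [-163.58, 163.58]. Speed limits (degrees/s): [159.86, 159.86, 180, 180, 180, 180].

INTERFACE

Orientations are given as a 3x3 rotation matrix whose columns are the frame's x, y, z axes.
In Python, from rig import * gives the robot as it stands.
- The arm moves only by the tool step_arm, never from a script. Its argument "targets" is a list of rows, each a list of 5 numbers: the opening, from -1 (shut) to 1 (fully open), then the shift along the world's x, y, z normalised to -1 to 1, where 1 is 0.25 m, then the turn about the world's z normalised to -1 to 1, where 1 is 180 degrees. In form: [[fingers, x, y, z, turn], ...]. A call has 1 to 20 rows; each row is the pose to reach, as a shift and turn from the pose commanded when the call began, turning the shorter way round; what a row does not reach only later rows make up. A row lasts 1/10 s, in which the tool goes at most 50 mm and 8.59 degrees, less where a joint would pass 70% of its speed; a pose out of reach is approached as far as the arm can. A call with a number of a shift or a turn outside -1 to 1 is refused whole. A call with a gripper value outside its range is refused whole. The fingers move at their own pace and stop on an object; the grip force is fixed at half the most. Time passes only in rows, so rows that repeat a pose let the fingers close. It gives the time, the measured TCP pose, the force, the opening and the grip force at its end, in the units of the state.
- read_state(): the state, without advancing time (a new reading comes with each control period).
- capture(name): name is "scene" or "top" or "wrist"; returns a dict with "color" (400x640x3 uint8, red, green, blue), "mtx" (3x3 intrinsics, pixels), "pose" (4x4, takes a point from camera to world coordinates). Camera axes: x right, y down, z forward; pixel columns grow to the right and rows downward; lengths in m; the calibration is good to about 2 mm. The wrist camera is an equidistant fisheye: a pixel r from the principal point sees the ray r / f radians off the axis. A picture is of the moment at which its call begins. There is no depth.
- hand_in(): hands the job in; it is judged then, once.
The state is a dict: "time_s": time; "joint_positions": joint angles; "qvel": joint speeds; "tau": joint torques, N m; "position": TCP position; "tcp_rot": TCP orientation; "force": force on the tool from outside, world axes, zero at the start; "moment": the same for the moment, N m; "opening": opening from 0.0 (shut) to 1.0 (fully open); "grasp_force": force on a finger pad.
Only numpy, scipy, OpenCV 4.12 (cv2) and the standard library are available. Lean on these libraries where they do the work, as an engineer would, in place of code of your own. Each camera call takes 0.05 s, during which the arm holds its last target. There are 200 camera calls.

TASK

Lay the aluminium straightedge flat on the bench with its working edge flush along the front edge of the steel drilling jig, roughly centred on it, so that it runs under the clamp screw's round foot. Only then turn the black wing of the clamp screw clockwise until it seats, and back it off a quarter turn so that the straightedge could still be nudged; leave the tape roll, the lamp shade and the screwdriver alone. Finish holding the wing in the gripper at that quarter turn, with the straightedge still flush.

Things in the scene. Friction and masses are not known exactly. Their poses are not given: they have to be found in the camera images.
- jig: Fixed dark steel plate, 120 (x) x 200 (y) x 8 mm thick, flat on the bench; origin at the centre of its underside, x points away from its front edge to its back, z up. A perforated aluminium lamp disc of 88 mm across stands on it, 22 mm above the bench, centred at x +10, y -30 mm. It cannot move.
- jig_edge (a point): Middle of the jig's straight front edge (the edge on the robot's side), at bench height; axes as the jig's: x points into the jig, y along the edge. The edge runs 100 mm to either side. The clamp screw's upright axis lies at x +8, y +60 mm from here; its round steel foot, 36 mm across, overhangs the edge by 10 mm.
- straightedge: Loose aluminium straightedge, 0.2 to 0.42 kg, 50 (x) x 220 (y) x 8 mm thick, lying flat; origin at the centre of its underside, z up. On top a grip rail, 10 mm wide (x), 130 mm long (y), 8 to 36 mm above the bench, centred on x -10 mm. Working edge: the +x one, away from the rail. It starts on the robot's side of the jig, working edge turned towards it.
- straightedge_edge (a point): Middle of the straightedge's working edge, at its underside (x +25 mm from its origin); axes as the straightedge's. Flush means that it lies against point jig_edge's line with the x axes parallel.
- wing (a point): Black plastic wing of the clamp screw, an upright flat bar 50 mm long (its x), 10 mm thick (its y, pinch it across this), from 48 to 79 mm above the bench; origin on the screw's axis at the underside of the wing, z up. It turns about its z in place without rising or sinking. Below it is a steel collar 18 mm across (40 to 48 mm above the bench).
- clamp_screw (a joint): Angle of the clamp screw in rad, growing as the wing is turned clockwise seen from above (tighter). It seats against a hard stop at 3.2 and can be backed off as far as 0; a quarter turn from seated is 1.63. At value q the wing's x axis points at the jig's yaw minus q. Turning takes about 0.05 N m and it stays where it is left. It starts 0.8 to 1.4 short of seated.
- clamp_foot: Round steel foot of the clamp screw, 36 mm across, on the screw's axis; origin at the centre of its underside. It follows the screw down: its underside is 9 mm above the bench when seated, 1.27 mm higher per rad backed off, so the 8 mm straightedge slides under it freely.
- tape_roll: Bystander: open cardboard ring, 90 mm across, 45 mm high, standing on its flat; origin at the centre of its underside.
- lamp_shade: Bystander: spun aluminium lamp shade, 130 mm across, 77 mm high; origin at the centre of its underside.
- screwdriver: Bystander: screwdriver lying on the bench, origin near its middle, x towards its tip.
There are look-alikes about, which are no part of the job. What is meant by the jig is not blue or green, and is the smaller of those in its own colour.

How it is judged (in metres and radians):
On the way, in this order (a step that is already met when the one before it is completed fails the run):
1. the straightedge lies flat and flush along the jig's front edge, centred to 35 mm (x of straightedge_edge in the frame of jig_edge between -0.003 and 0.003 m and y of straightedge_edge in the frame of jig_edge between -0.035 and 0.035 m and angle between the x axis of straightedge and the x axis of jig, either way round below 0.03 rad and angle between straightedge's own z axis and vertical below 0.03 rad and height (world z) of straightedge below 0.003 m), for 0.2 s.
2. the clamp screw is turned clockwise until it seats, the straightedge still flush (all of step 1 and value of joint clamp_screw above 3.1 rad), for 0.2 s.
At the end, for the whole second after the job is handed in: The clamp screw stands still, backed off 1.57 rad (give or take 0.25) from its seat, the fingers grip its wing with more than 1 N, and the straightedge lies flat on the bench with its working edge within 3 mm of the jig's front edge, parallel to 0.03 rad and centred to 35 mm (all of step 1 and value of joint clamp_screw between 1.38 and 1.88 rad and velocity of joint clamp_screw between -0.05 and 0.05 rad/s and contact force between the fingers and clamp_screw above 1 N); the arm keeps its last pose, push and grip.
It fails at once if a bystander is moved by more than 30 mm (distance of any of tape_roll, lamp_shade, screwdriver from where it was at the start of the episode above 0.03 m).
It also fails if it takes over 48 s, if anything falls off the work surface, if the arm or the gripper's body presses on something with over 40 N, if the wrist force passes 120 N, or if a joint passes its speed limit or range.

## Working session

There is one attempt and no reset: what is moved stays moved. The work goes in short steps, Python scripts to look and compute and a tool call to move; the robot and the scene stay as the last step left them, time stands still between calls to the robot, and variables do not carry over. Pictures are saved under pics/ and viewed, at most 10 in all, crops included, and the job is handed in when it is done.

Besides the shell and the picture viewer there is one more tool, called after ">>>" as name(argument=value, ...), one argument or row to a line, values as JSON. step_arm: Moves the arm, as the interface text tells. Scaled input: -1 to 1 covers 0.25 m each way for a shift and 180 degrees each way for a turn. Its arguments: {"type":"object","properties":{"targets":{"type":"array","items":{"type":"array","items":{"type":"number"}}}},"required":["targets"]}

```bash
mkdir -p pics; ls; python3 - <<'E'
from rig import *
import cv2,numpy as np
for n in("scene","top"):
    c=capture(n); cv2.imwrite(f"pics/{n}0.png",c["color"][:,:,::-1]); np.savez(f"{n}0.npz",**c); print(n,c["mtx"].tolist(),np.round(c["pose"],4).tolist())
s=read_state(); print(s)
E
```

```text
pics
scene [[368.0502188603447, 0.0, 317.2298687173923], [0.0, 368.0502188603447, 200.9957993577914], [0.0, 0.0, 1.0]] [[0.2738, 0.7319, -0.624, 1.0939], [0.9616, -0.2205, 0.1633, -0.1383], [-0.0181, -0.6448, -0.7642, 0.7953], [0.0, 0.0, 0.0, 1.0]]
top [[425.4284829262125, 0.0, 321.34118701948535], [0.0, 425.4284829262125, 197.98767680002416], [0.0, 0.0, 1.0]] [[-0.0302, -0.992, 0.1226, 0.3179], [-0.9994, 0.0321, 0.014, -0.0141], [-0.0178, -0.1221, -0.9924, 1.4208], [0.0, 0.0, 0.0, 1.0]]
{'time_s': 0.1, 'joint_positions': array([ 5.32006408e+01,  3.02735438e+01,  8.21467031e+01, -1.62487974e-03,
        6.76893127e+01, -1.02274116e+01]), 'qvel': array([-0.01200665,  0.00236819, -0.23104991,  0.00861021,  0.09261516,
        0.08113205]), 'tau': array([-3.89404095e-04, -4.40986633e+01, -1.77150303e+01,  6.33937656e-02,
        5.34474151e-02, -5.11641247e-05]), 'position': array([0.27917899, 0.55848625, 0.2296835 ]), 'tcp_rot': array([[-8.94378006e-01,  4.47310539e-01, -1.12441140e-03],
       [ 4.47311843e-01,  8.94376723e-01, -1.54686618e-03],
       [ 3.13717838e-04, -1.88644562e-03, -9.99998171e-01]]), 'force': array([-0.07234121,  0.54997853,  0.87557593]), 'moment': array([-0.01528648, -0.02581858, -0.00073289]), 'grasp_force': 0.0, 'opening': 1.0010217597584996}
```

View pics/scene0.png

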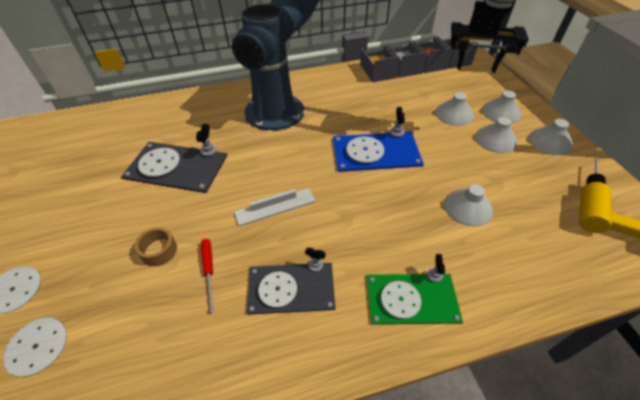

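View pics/top0.png

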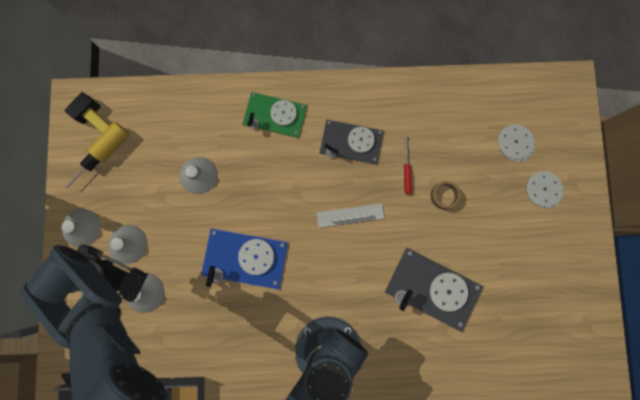

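The scene camera shows two dark plates, (175,165) and (290,287), a blue one at (377,150) and a green one at (413,298). In the top picture they are dark (350,142), dark (435,288), blue (245,258) and green (275,115).
The dark plate at top (350,142) is the smaller dark one, so that is my choice for the jig. The straightedge is at (350,215), the tape roll at (445,195), the screwdriver at (407,165) and the shade at (198,175). I'll check the choice in a close crop.

```bash
python3 - <<'E'
import cv2,numpy as np
i=cv2.imread("pics/top0.png")[105:240,300:480]
cv2.imwrite("pics/crop0.png",cv2.resize(i,None,fx=4.4,fy=4.4,interpolation=cv2.INTER_CUBIC))
E
```

```text
(no output)
```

View pics/crop0.png

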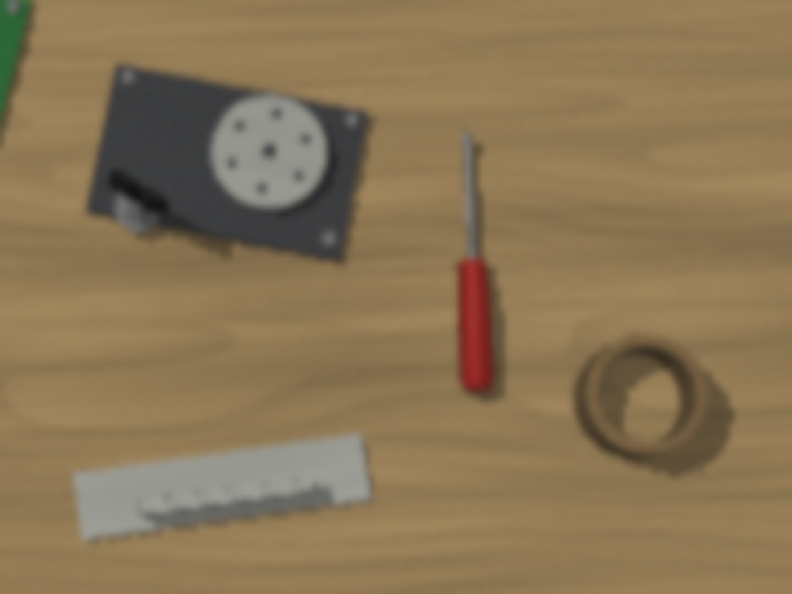

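The crop confirms it: dark jig, corners at crop (118,66), (370,115), (343,262), (88,212), with black wing and foot near (138,195) on its front edge. Straightedge corners are at (73,474), (362,434), (372,499), (84,540), with the rail on the near side. I'll turn these into poses.

```bash
cat > h.py <<'E'
import numpy as np,cv2
from scipy.optimize import least_squares
def ray(c,uv,fish=False):
    K=c["mtx"]; d=(np.asarray(uv,float)-[K[0,2],K[1,2]])/K[0,0]
    if fish:
        r=np.linalg.norm(d,axis=-1,keepdims=True); v=np.concatenate([d/np.maximum(r,1e-9)*np.sin(r),np.cos(r)],-1)
    else: v=np.concatenate([d,np.ones(d.shape[:-1]+(1,))],-1)
    return v@c["pose"][:3,:3].T
def onplane(c,uv,z,fish=False):
    v=ray(c,uv,fish); o=c["pose"][:3,3]; return (o+v*((z-o[2])/v[...,2:]))[...,:2]
def proj(c,P,fish=False):
    q=(np.asarray(P)-c["pose"][:3,3])@c["pose"][:3,:3]; K=c["mtx"]
    if fish:
        r=np.linalg.norm(q[:,:2],axis=1); t=np.arctan2(r,q[:,2]); d=q[:,:2]/r[:,None]*t[:,None]
    else: d=q[:,:2]/q[:,2:]
    return d*K[0,0]+[K[0,2],K[1,2]]
def fitrect(P,L):  # P = measured xy, L = local xy -> x,y,yaw(deg)
    f=lambda p:(p[:2]+L@np.array([[np.cos(p[2]),np.sin(p[2])],[-np.sin(p[2]),np.cos(p[2])]])-P).ravel()
    r=least_squares(f,[*P.mean(0),0]); return r.x[0],r.x[1],np.degrees(r.x[2]),np.abs(r.fun).max()
JL=np.array([[.06,.1],[.06,-.1],[-.06,-.1],[-.06,.1]]); SL=np.array([[.025,.11],[.025,-.11],[-.025,-.11],[-.025,.11]])
E
python3 - <<'E'
from h import *
c=dict(np.load("top0.npz"))
t=lambda a:np.array(a)/4.4+[300,105]-.4
print("jig",np.round(fitrect(onplane(c,t([(118,66),(370,115),(343,262),(88,212)]),.008),JL),4))
print("se",np.round(fitrect(onplane(c,t([(73,474),(362,434),(372,499),(84,540)]),.008),SL),4))
print("wing",onplane(c,t([(138,192)]),.079), onplane(c,t([(113,178),(165,204)]),.079),"tape",onplane(c,t([(642,395)]),.045),"sd",onplane(c,t([(476,390),(466,135)]),.01))
E
```

```text
jig [ 6.81600e-01 -1.03200e-01 -1.32303e+01  1.10000e-03]
se [ 4.3170e-01 -8.8400e-02  6.2327e+00  8.0000e-04]
wing [[ 0.64419963 -0.031014  ]] [[ 0.655323   -0.01303924]
 [ 0.63454599 -0.05046015]] tape [[ 0.48667871 -0.39780427]] sd [[ 0.49885702 -0.28273552]
 [ 0.69714276 -0.28594242]]
```

Jig at (0.682, -0.103), yaw -13.2°. Straightedge at (0.432, -0.088), yaw 6.2°. Wing about q = 1.85. Next I'll move above the straightedge and refine with the wrist camera.

>>> step_arm(
  targets=[
    [1,0.3,-1,0.1,-0.15],
    [1,0.3,-1,0.1,-0.15],
    [1,0.3,-1,0.1,-0.15],
    [1,0.3,-1,0.1,-0.15],
    [1,0.3,-1,0.1,-0.15],
    [1,0.3,-1,0.1,-0.15],
  ],
)

```text
time_s: 0.7
position: [0.355, 0.3052, 0.2557]
tcp_rot: [[-0.59, 0.807, -0.001], [0.807, 0.59, -0.002], [-0.001, -0.002, -1.0]]
force: [-0.2, 1.0, -0.4]
opening: 1.003
grasp_force: 0.0
```

>>> step_arm(
  targets=[
    [1,0.4,-1,0,-0.168],
    [1,0.4,-1,0,-0.168],
    [1,0.4,-1,0,-0.168],
    [1,0.4,-1,0,-0.168],
    [1,0.4,-1,0,-0.168],
    [1,0.4,-1,0,-0.168],
  ],
)

```text
time_s: 1.3
position: [0.4568, 0.0558, 0.2556]
tcp_rot: [[-0.104, 0.995, 0.002], [0.995, 0.104, -0.001], [-0.001, 0.002, -1.0]]
force: [0.3, 1.4, -0.2]
opening: 0.998
grasp_force: 0.0
```

>>> step_arm(
  targets=[
    [1,0.2,-0.6,0,0],
    [1,0.2,-0.6,0,0],
    [1,0.2,-0.6,0,0],
    [1,0.2,-0.6,0,0],
    [1,0.2,-0.6,0,0],
    [1,0.2,-0.6,0,0],
    [1,0.2,-0.6,0,0],
    [1,0.2,-0.6,0,0],
  ],
)

```text
time_s: 2.1
position: [0.504, -0.0893, 0.2556]
tcp_rot: [[-0.11, 0.994, -0.001], [0.994, 0.11, 0.0], [0.001, -0.0, -1.0]]
force: [-0.5, -0.2, 0.7]
opening: 1.003
grasp_force: 0.0
```

```bash
python3 - <<'E'
from rig import *
from h import *
c=capture("wrist"); cv2.imwrite("pics/w1.png",c["color"][:,:,::-1]); np.savez("w1.npz",**c); print(np.round(c["pose"],3),c["mtx"])
s=read_state(); print(s["position"],s["tcp_rot"][:,1],s["joint_positions"],s["time_s"])
print(proj(c,np.array([[.6816,-.1032,.008],[.4317,-.0884,.008]]),True))
E
```

```text
[[ 0.994  0.107  0.027  0.497]
 [ 0.11  -0.961 -0.252 -0.021]
 [-0.001  0.254 -0.967  0.41 ]
 [ 0.     0.     0.     1.   ]] [[309.70691629   0.         311.17015861]
 [  0.         309.70691629 192.54155164]
 [  0.           0.           1.        ]]
[ 0.504175   -0.08956085  0.25564334] [ 9.93953495e-01  1.09801658e-01 -2.14246637e-04] [-2.25977537e+01  1.97085237e+01  9.63650247e+01  1.05065994e-02
  6.39456847e+01 -2.89062505e+01] 2.15
[[434.86870022 190.48120438]
 [256.91717396 159.38347832]]
```

View pics/w1.png

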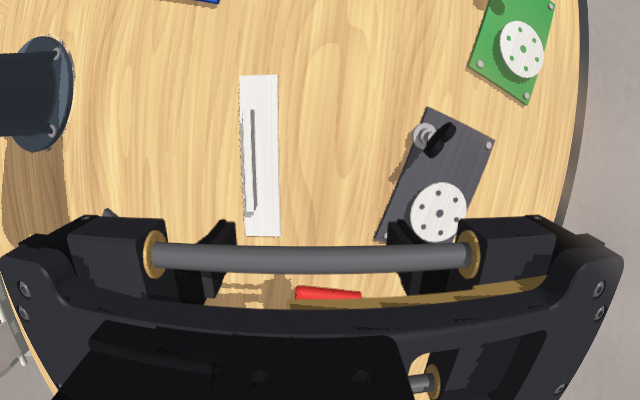

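The wrist view shows straightedge corners at (239,76), (277,74), (280,236) and (246,236), with the rail on the left, robot side. Jig corners are at (429,108), (494,143) and (375,241), and the wing is near (439,138).

```bash
python3 - <<'E'
from h import *
c=dict(np.load("w1.npz")); g=cv2.cvtColor(c["color"],cv2.COLOR_RGB2GRAY)
def sub(p): 
    q=np.float32(p).reshape(-1,1,2); return cv2.cornerSubPix(g,q.copy(),(4,4),(-1,-1),(3,30,.01)).reshape(-1,2)
a=sub([(277,74),(280,236),(246,236),(239,76)]); b=sub([(494,143),(375,241),(429,108)]); print(a,b)
print("se",np.round(fitrect(onplane(c,a,.008,True),SL),4)); print("jig",np.round(fitrect(onplane(c,b,.008,True),JL[[0,2,3]]),4))
# top-camera subpixel
c=dict(np.load("top0.npz")); g=cv2.cvtColor(c["color"],cv2.COLOR_RGB2GRAY)
t=lambda a:np.array(a)/4.4+[300,105]-.4
print("se",np.round(fitrect(onplane(c,sub(t([(73,474),(362,434),(372,499),(84,540)])),.008),SL),4))
print("jig",np.round(fitrect(onplane(c,sub(t([(118,66),(370,115),(343,262),(88,212)])),.008),JL),4))
E
```

```text
[[277.09482   74.360725]
 [279.23447  235.37683 ]
 [245.66371  235.45338 ]
 [238.60379   74.88445 ]] [[494.57837 140.35419]
 [375.      241.     ]
 [426.21588 105.7204 ]]
se [ 4.3420e-01 -8.6200e-02  6.2889e+00  9.0000e-04]
jig [ 6.86200e-01 -1.01100e-01 -1.22695e+01  1.70000e-03]
se [ 4.324e-01 -8.680e-02  6.576e+00  1.100e-03]
jig [ 6.81900e-01 -1.02900e-01 -1.32232e+01  8.00000e-04]
```

>>> step_arm(
  targets=[
    [0,-0.313,-0.094,-0.5,0],
    [0,-0.313,-0.094,-0.5,0],
    [0,-0.313,-0.094,-0.5,0],
    [0,-0.313,-0.094,-0.5,0],
    [0,-0.313,-0.094,-0.78,0],
    [0,-0.313,-0.094,-0.78,0],
    [0,-0.313,-0.094,-0.86,0],
    [0,-0.313,-0.094,-0.938,0],
    [0,-0.313,-0.094,-0.938,0],
    [0,-0.313,-0.094,-0.938,0],
    [0,-0.313,-0.094,-0.938,0],
  ],
)

```text
time_s: 3.25
position: [0.4275, -0.1148, 0.0222]
tcp_rot: [[-0.108, 0.994, 0.002], [0.994, 0.108, -0.001], [-0.002, 0.002, -1.0]]
force: [-0.3, 0.1, -0.9]
opening: 0.498
grasp_force: 0.0
```

>>> step_arm(
  targets=[
    [-0.5,0,0,0,0],
    [-0.6,0,0,0,0],
    [-0.8,0,0,0,0],
    [-1,0,0,0,0],
    [-1,0,0,0,0],
    [-1,0,0,0,0],
    [-1,0,0,0,0],
    [-1,0,0,0,0],
    [-1,0,0,0,0],
    [-1,0,0,0,0],
  ],
)

```text
time_s: 4.25
position: [0.4266, -0.1147, 0.0212]
tcp_rot: [[-0.108, 0.994, 0.001], [0.994, 0.108, -0.0], [-0.0, 0.001, -1.0]]
force: [1.5, 0.2, 2.6]
opening: 0.112
grasp_force: 30.0
```

>>> step_arm(
  targets=[
    [-1,0,0,0.04,0],
    [-1,0,0,0.04,0],
    [-1,0.15,0.02,0.04,-0.03],
    [-1,0.3,0.04,0.04,-0.06],
    [-1,0.4,0.06,0.04,-0.09],
    [-1,0.511,0.065,0.04,-0.108],
    [-1,0.511,0.065,0.04,-0.108],
    [-1,0.511,0.065,0.04,-0.108],
    [-1,0.511,0.065,0.02,-0.108],
    [-1,0.511,0.065,0.0,-0.108],
    [-1,0.511,0.065,0.0,-0.108],
    [-1,0.511,0.065,0.0,-0.108],
    [-1,0.511,0.065,0.0,-0.108],
  ],
)

```text
time_s: 5.55
position: [0.5524, -0.098, 0.0209]
tcp_rot: [[0.229, 0.973, -0.003], [0.973, -0.229, 0.001], [0.0, -0.003, -1.0]]
force: [-3.1, 1.0, 2.2]
opening: 0.112
grasp_force: 30.0
```

```bash
python3 - <<'E'
from rig import *
from h import *
c=capture("wrist"); cv2.imwrite("pics/w2.png",c["color"][:,:,::-1]); np.savez("w2.npz",**c)
s=read_state(); print(s["position"],np.degrees(np.arctan2(s["tcp_rot"][1,1],s["tcp_rot"][0,1])),s["force"],s["grasp_force"])
E
```

```text
[ 0.55243416 -0.09804164  0.02094291] -13.249481750954612 [-4.13946164 -0.09317905  2.11551416] 29.993235350120813
```

View pics/w2.png

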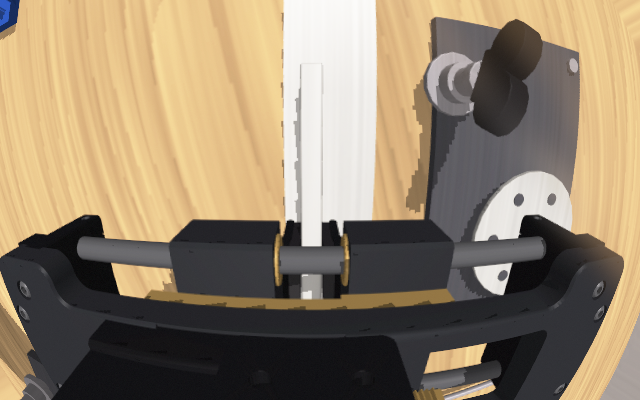

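The straightedge is gripped, with its working edge running from about (377,10) to (376,215). The jig's front edge runs from (433,18) to about (427,210), still a gap to the right. I'll measure the edges row by row.

```bash
python3 - <<'E'
from h import *
c=dict(np.load("w2.npz")); g=cv2.GaussianBlur(cv2.cvtColor(c["color"],cv2.COLOR_RGB2GRAY).astype(float),(3,3),0)
d=np.diff(g,axis=1)
def edge(rows,lo,hi):
    out=[]
    for r in rows:
        k=lo+np.argmin(d[r,lo:hi]); out.append((k+.5,r))
    return np.array(out)
e=edge(range(5,210,8),360,392); 
s=onplane(c,e,.008,True)
j=onplane(c,edge(list(range(24,46,3))+list(range(120,215,8)),422,442),.008,True); print(edge(list(range(24,46,3))+list(range(120,215,8)),422,442)[:,0])
print(e[:,0])
for n,p in(("se",s),("jig",j)):
    vx,vy,x,y=cv2.fitLine(p.astype(np.float32),cv2.DIST_HUBER,0,.001,.001).ravel(); yaw=np.degrees(np.arctan2(-vx*np.sign(vy),vy*np.sign(vy)))
    print(n,yaw,"x at y=-.05:",x+vx/vy*(-.05-y))
a=onplane(c,[(433,17)],.008,True); print("jig front-left corner",a, "rail end",onplane(c,[(312,64)],.036,True))
E
```

```text
[429.5 429.5 430.5 430.5 430.5 430.5 431.5 427.5 431.5 430.5 430.5 430.5
 429.5 429.5 428.5 427.5 427.5 426.5 425.5 423.5]
[375.5 375.5 375.5 375.5 376.5 376.5 376.5 376.5 376.5 376.5 376.5 376.5
 376.5 376.5 376.5 375.5 375.5 375.5 375.5 374.5 374.5 374.5 373.5 373.5
 372.5 372.5]
se -13.301086 x at y=-.05: 0.6000232
jig -12.841921 x at y=-.05: 0.6330738
jig front-left corner [[0.64900725 0.0106782 ]] rail end [[ 0.5739824  -0.00930398]]
```

>>> step_arm(
  targets=[
    [-1,0.03,-0.007,0,0],
    [-1,0.06,-0.014,0,0],
    [-1,0.09,-0.021,0,0],
    [-1,0.109,-0.0256,0,0],
    [-1,0.117,-0.0275,0,0],
    [-1,0.117,-0.0275,0,0],
    [-1,0.117,-0.0275,0,0],
  ],
)

```text
time_s: 6.3
position: [0.5832, -0.1052, 0.0209]
tcp_rot: [[0.229, 0.973, 0.0], [0.973, -0.229, -0.0], [-0.0, 0.0, -1.0]]
force: [-2.4, -0.6, 0.5]
opening: 0.114
grasp_force: 30.0
```

>>> step_arm(
  targets=[
    [-1,0.004,-0.001,0,0],
    [-1,0.008,-0.002,0,0],
    [-1,0.008,-0.002,0,0],
    [-1,0.008,-0.002,0,0],
  ],
)

```text
time_s: 6.7
position: [0.5855, -0.1056, 0.0209]
tcp_rot: [[0.229, 0.973, 0.0], [0.973, -0.229, 0.0], [0.0, 0.0, -1.0]]
force: [-1.7, 0.8, 0.3]
opening: 0.108
grasp_force: 30.0
```

>>> step_arm(
  targets=[
    [-1,0.004,-0.001,0,0],
    [-1,0.006,-0.0014,0,0],
    [-1,0.006,-0.0014,0,0],
  ],
)

```text
time_s: 7.0
position: [0.5872, -0.106, 0.021]
tcp_rot: [[0.229, 0.973, 0.001], [0.973, -0.229, -0.0], [-0.0, 0.001, -1.0]]
force: [-0.8, 0.8, -0.6]
opening: 0.114
grasp_force: 30.0
```

>>> step_arm(
  targets=[
    [-1,0.004,-0.001,0,0],
    [-1,0.006,-0.0014,0,0],
    [-1,0.006,-0.0014,0,0],
  ],
)

```text
time_s: 7.3
position: [0.5872, -0.1061, 0.021]
tcp_rot: [[0.229, 0.973, -0.002], [0.973, -0.229, 0.001], [0.0, -0.002, -1.0]]
force: [-5.1, 0.8, 2.4]
opening: 0.108
grasp_force: 30.0
```

>>> step_arm(
  targets=[
    [-1,0.004,-0.001,0,0],
    [-1,0.006,-0.0014,0,0],
    [-1,0.006,-0.0014,0,0],
  ],
)

```text
time_s: 7.6
position: [0.5872, -0.106, 0.021]
tcp_rot: [[0.229, 0.973, -0.005], [0.973, -0.229, 0.001], [0.0, -0.006, -1.0]]
force: [-8.0, 1.0, 5.2]
opening: 0.11
grasp_force: 30.0
```

```bash
python3 - <<'E'
from rig import *
from h import *
c=capture("wrist"); cv2.imwrite("pics/w3.png",c["color"][:,:,::-1]); np.savez("w3.npz",**c)
s=read_state(); print(s["position"],s["force"],s["moment"])
E
```

```text
[ 0.58721166 -0.10604344  0.02100505] [-7.98108749  0.73074797  4.04048941] [0.00805549 1.19181653 0.05937598]
```

View pics/w3.png

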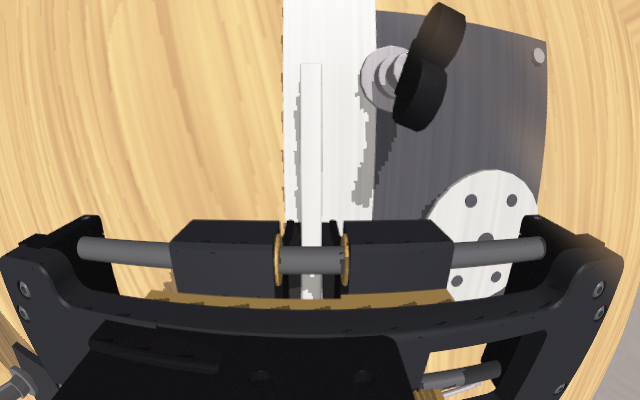

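The working edge is flush at x≈375, with the jig's corner at (376,10), and the foot near (385,78) is over the straightedge. Contact force is about 8 N. I'll ease the push, release slightly and lift.

>>> step_arm(
  targets=[
    [-1,-0.007,0.0016,0,0],
    [-1,-0.007,0.0016,0,0],
    [-0.75,-0.007,0.0016,0,0],
    [-0.6,-0.007,0.0016,0,0],
    [-0.5,-0.007,0.0016,0,0],
    [-0.5,-0.007,0.0016,0,0],
    [-0.5,-0.007,0.0016,0,0],
  ],
)

```text
time_s: 8.35
position: [0.5896, -0.1068, 0.0214]
tcp_rot: [[0.23, 0.973, 0.003], [0.973, -0.23, -0.001], [-0.0, 0.003, -1.0]]
force: [-0.8, -0.6, 0.1]
opening: 0.242
grasp_force: 0.0
```

>>> step_arm(
  targets=[
    [-0.5,0,0,0.1,0],
    [-0.5,0,0,0.2,0],
    [-0.5,0,0,0.4,0],
    [-0.5,0,0,0.6,0],
    [-0.5,0,0,0.7,0],
    [-0.5,0,0,0.7,0],
    [-0.5,0,0,0.7,0],
  ],
)

```text
time_s: 9.05
position: [0.5883, -0.1064, 0.1966]
tcp_rot: [[0.229, 0.973, 0.002], [0.973, -0.229, -0.001], [-0.0, 0.002, -1.0]]
force: [-0.1, -0.0, 0.7]
opening: 0.253
grasp_force: 0.0
```

```bash
python3 - <<'E'
from rig import *
from h import *
for n in ("wrist","top"):
    c=capture(n); np.savez(n+"4.npz",**c)
    cv2.imwrite(f"pics/{n}4.png",c["color"][:,:,::-1])
s=read_state(); print(s["position"],s["force"],s["joint_positions"],s["time_s"])
E
```

```text
[ 0.58705023 -0.105965    0.19450028] [-0.27758311  0.22666921 -0.06975112] [-2.09564043e+01  3.05330193e+01  8.82700357e+01  1.57949903e-03
  6.13650265e+01 -7.69670182e+00] 9.15
```

View pics/wrist4.png

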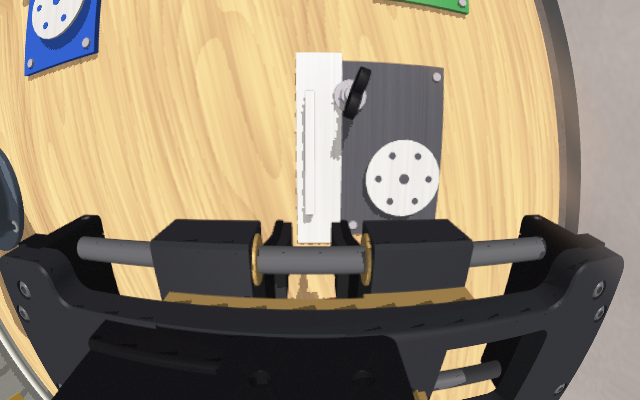

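```bash
python3 - <<'E'
from h import *
yaw=np.radians(-13.2); R=np.array([[np.cos(yaw),-np.sin(yaw)],[np.sin(yaw),np.cos(yaw)]])
c3=dict(np.load("w3.npz")); c=dict(np.load("wrist4.npz")); tcp=np.array([.5872,-.1060])
for n,cc,k,e in(("w3",c3,(376,11),(312,64)),("w4",c,(342.5,62),(310,91))):
    K=onplane(cc,[k],.008,True)[0]; E_=onplane(cc,[e],.036,True)[0]
    print(n,"corner in tcp frame",(K-tcp)@R,"rail end",(E_-tcp)@R,"axis from corner",K+R@[.008,-.04])
im=c["color"].astype(int)[60:125,340:378]; m=(im.max(2)<38).astype(np.uint8)
n,l,st,ce=cv2.connectedComponentsWithStats(m); k=1+np.argmax(st[1:,4]); print(st[k],ce[k]+[340,60])
ys,xs=np.where(l==k); cnt=np.stack([xs+340,ys+60],1).astype(np.float32)
P=onplane(c,cnt,.070,True); v=cv2.fitLine(P.astype(np.float32),2,0,.001,.001).ravel(); print("wing mean",P.mean(0),"angle",np.degrees(np.arctan2(v[1],v[0])))
P=onplane(c,[(364,68),(351,116)],.07,True); print(P,P.mean(0))
a=tcp+R@[.043,0]; print("axis base",a, R[:,1])
E
```

```text
w3 corner in tcp frame [0.03561077 0.12766527] rail end [0.00075582 0.0912977 ] axis from corner [ 0.64967696 -0.0306095 ]
w4 corner in tcp frame [0.03605481 0.12628558] rail end [0.00059071 0.09127301] axis from corner [ 0.64979422 -0.03205413]
[  3   7  28  53 394] [354.86548223  94.7715736 ]
wing mean [ 0.64679556 -0.03156364] angle 57.825928
[[ 0.6605425  -0.00912789]
 [ 0.6390371  -0.04980868]] [ 0.6497898  -0.02946829]
axis base [ 0.62906389 -0.11581909] [0.22835087 0.9735789 ]
```

Straightedge is flush after release, edge at x≈342 with the corners adjacent. The screw axis comes out at about (0.649, -0.031) and the wing at about 61°. Next I'll grip the wing.

>>> step_arm(
  targets=[
    [0,0.1,0.12,0,-0.045],
    [0,0.2,0.25,0,-0.0889],
    [0,0.246,0.301,0,-0.0889],
    [0,0.246,0.301,-0.1,-0.0889],
    [0,0.246,0.301,-0.25,-0.0889],
    [0,0.246,0.301,-0.4,-0.0889],
    [0,0.246,0.301,-0.48,-0.0889],
    [0,0.246,0.301,-0.544,-0.0889],
    [0,0.246,0.301,-0.544,-0.0889],
    [0,0.246,0.301,-0.544,-0.0889],
  ],
)

```text
time_s: 10.15
position: [0.6496, -0.0313, 0.0598]
tcp_rot: [[0.488, 0.873, -0.0], [0.873, -0.488, 0.0], [-0.0, -0.0, -1.0]]
force: [0.2, -0.4, -0.6]
opening: 0.503
grasp_force: 0.0
```

>>> step_arm(
  targets=[
    [-0.4,0,0,0,0],
    [-0.6,0,0,0,0],
    [-0.8,0,0,0,0],
    [-1,0,0,0,0],
    [-1,0,0,0,0],
    [-1,0,0,0,0],
    [-1,0,0,0,0],
    [-1,0,0,0,0],
    [-1,0,0,0,0],
  ],
)

```text
time_s: 11.05
position: [0.6487, -0.0306, 0.0604]
tcp_rot: [[0.489, 0.872, -0.002], [0.872, -0.489, 0.001], [-0.0, -0.002, -1.0]]
force: [-4.5, 0.9, 5.2]
opening: 0.114
grasp_force: 30.0
```

```bash
python3 - <<'E'
from rig import *
from h import *
c=capture("wrist"); np.savez("w5.npz",**c); cv2.imwrite("pics/w5.png",c["color"][:,:,::-1])
s=read_state(); print(s["position"],s["force"],s["moment"],np.degrees(np.arctan2(s["tcp_rot"][1,1],s["tcp_rot"][0,1])),s["joint_positions"])
E
```

```text
[ 0.64866812 -0.03056442  0.06037606] [-4.41140208  1.486709    4.81046069] [ 0.21948963  0.66186781 -0.03474443] -29.25183185950845 [-1.25475549e+01  4.43035570e+01  8.51890029e+01  2.20869263e-02
  5.06213651e+01  1.66902308e+01]
```

View pics/w5.png

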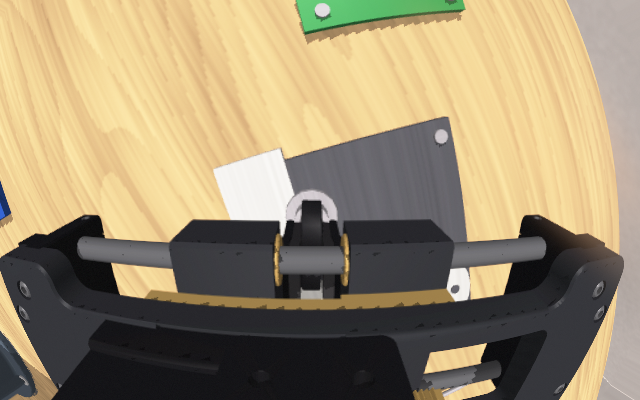

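The wing is gripped squarely: opening 10 mm, foot ring at (312,210), and the straightedge is still flush at (283,155). Now turn it clockwise about 77° to the seat, with the grip centre eased by 1.5 mm.

>>> step_arm(
  targets=[
    [-1,-0.006,0,0,-0.02],
    [-1,-0.006,0,0,-0.06],
    [-1,-0.006,0,0,-0.1],
    [-1,-0.006,0,0,-0.14],
    [-1,-0.006,0,0,-0.18],
    [-1,-0.006,0,0,-0.22],
    [-1,-0.006,0,0,-0.26],
    [-1,-0.006,0,0,-0.3],
    [-1,-0.006,0,0,-0.34],
    [-1,-0.006,0,0,-0.36],
    [-1,-0.006,0,0,-0.38],
    [-1,-0.006,0,0,-0.4],
    [-1,-0.006,0,0,-0.4],
    [-1,-0.006,0,0,-0.4],
  ],
)

```text
time_s: 12.5
position: [0.6481, -0.0295, 0.0604]
tcp_rot: [[0.981, -0.196, 0.0], [-0.196, -0.981, 0.002], [-0.0, -0.002, -1.0]]
force: [-2.0, 3.8, 5.9]
opening: 0.11
grasp_force: 30.0
```

>>> step_arm(
  targets=[
    [-1,0,0,0,-0.01],
    [-1,0,0,0,-0.02],
    [-1,0,0,0,-0.03],
    [-1,0,0,0,-0.035],
    [-1,0,0,0,-0.035],
    [-1,0,0,0,-0.035],
    [-1,0,0,0,-0.035],
  ],
)

```text
time_s: 13.2
position: [0.648, -0.0294, 0.0604]
tcp_rot: [[0.954, -0.299, 0.0], [-0.299, -0.954, 0.002], [-0.0, -0.002, -1.0]]
force: [-1.6, 4.9, 5.7]
opening: 0.112
grasp_force: 30.0
```

```bash
python3 - <<'E'
from rig import *
from h import *
s=read_state(); print(s["position"],s["force"],s["moment"],np.degrees(np.arctan2(s["tcp_rot"][1,1],s["tcp_rot"][0,1])),s["joint_positions"],s["tau"][5],s["time_s"])
E
```

```text
[ 0.64804518 -0.02936174  0.0603888 ] [-1.58604729  4.85437969  5.66766318] [0.89969836 0.37891674 0.49662231] -107.41485909103092 [-12.48867789  44.23148903  85.38680456   0.11765322  50.39637507
  94.8511515 ] 0.5604350566864014 13.2
```

>>> step_arm(
  targets=[
    [-1,0,0,0,-0.01],
    [-1,0,0,0,-0.018],
    [-1,0,0,0,-0.018],
    [-1,0,0,0,-0.018],
    [-1,0,0,0,-0.018],
  ],
)

```text
time_s: 13.7
position: [0.6478, -0.0293, 0.0604]
tcp_rot: [[0.936, -0.352, -0.0], [-0.352, -0.936, 0.002], [-0.001, -0.001, -1.0]]
force: [-1.9, 5.4, 5.6]
opening: 0.124
grasp_force: 30.0
```

```bash
python3 - <<'E'
from rig import *
from h import *
s=read_state(); print(s["position"],s["force"],s["moment"],np.degrees(np.arctan2(s["tcp_rot"][1,1],s["tcp_rot"][0,1])),s["tau"][5],s["opening"])
E
```

```text
[ 0.6478009  -0.02928342  0.06042715] [-1.93349576  5.38686052  5.63852179] [0.89311774 0.48623088 0.68273359] -110.62524834910639 0.6516948714852333 0.12397572616669407
```

It is seated: torque and opening rise while the tool overdrives. Now back off to tool yaw about -16.6°, which is +94° from here.

>>> step_arm(
  targets=[
    [-1,0,0.003,0,0.02],
    [-1,0,0.006,0,0.06],
    [-1,0,0.006,0,0.1],
    [-1,0,0.006,0,0.14],
    [-1,0,0.006,0,0.18],
    [-1,0,0.006,0,0.22],
    [-1,0,0.006,0,0.26],
    [-1,0,0.006,0,0.3],
    [-1,0,0.006,0,0.34],
    [-1,0,0.006,0,0.38],
    [-1,0,0.006,0,0.42],
    [-1,0,0.006,0,0.46],
    [-1,0,0.006,0,0.49],
    [-1,0,0.006,0,0.51],
    [-1,0,0.006,0,0.522],
    [-1,0,0.006,0,0.522],
    [-1,0,0.006,0,0.522],
    [-1,0,0.006,0,0.522],
    [-1,0,0.006,0,0.522],
  ],
)

```text
time_s: 15.6
position: [0.6488, -0.0308, 0.0604]
tcp_rot: [[0.29, 0.957, 0.002], [0.957, -0.29, -0.002], [-0.001, 0.002, -1.0]]
force: [-0.5, -4.7, 2.9]
opening: 0.112
grasp_force: 30.0
```

```bash
python3 - <<'E'
from rig import *
from h import *
s=read_state(); print(s["position"],s["force"],s["moment"],np.degrees(np.arctan2(s["tcp_rot"][1,1],s["tcp_rot"][0,1])),s["qvel"],s["opening"],s["grasp_force"])
c=capture("wrist"); np.savez("w6.npz",**c); cv2.imwrite("pics/w6.png",c["color"][:,:,::-1])
a=c["color"][:,:,::-1]; b=capture("scene")["color"][200:330,200:400,::-1]
cv2.imwrite("pics/fin.png",np.vstack([a[:260],cv2.resize(b,(480,312),interpolation=cv2.INTER_CUBIC)[:, :480] if 0 else cv2.copyMakeBorder(cv2.resize(b,(480,312)),0,0,0,160,0)]))
E
```

```text
[ 0.64878164 -0.0308114   0.06042687] [-0.50278537 -4.71129094  2.91102179] [-0.9360297   0.25191971  0.03033191] -16.83064149838991 [ 0.05731612 -0.06341134 -0.09272031 -0.06103925 -0.09735681  0.01314961] 0.11177266537483943 30.000329919676005
```

View pics/fin.png

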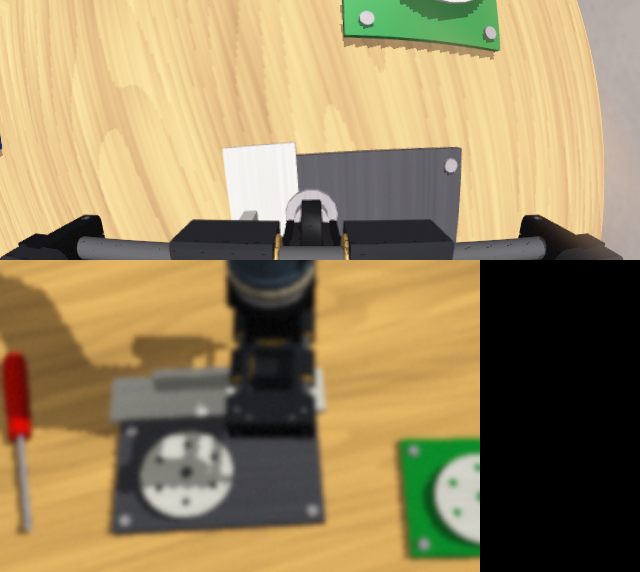

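The straightedge is flush in both views, with its seam at (297,155) in the wrist view. The wing is held at q ≈ 1.63 with 30 N, so I'll hand in.

```bash
python3 -c "
from rig import *
print(hand_in())"
```

```text
the job is handed in; nothing more can be done
None
```

I handed the job in at about 16 s of the 48 s allowed: the straightedge is flush along the jig, the screw was seated and backed off to about 1.63 rad, and the wing is held at 30 N; the hand-in gave no verdict.

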